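# Lever open the heavy hatch of the sample well

## Robot

A 6-joint arm with a two-finger parallel gripper is mounted at the origin on a cart in front of the work surface, level with it; the furniture and walls round the work are solid. World frame = base frame: x ahead of the robot, y to its left, z up, the work surface at z = 0. Lengths are in m, angles in rad, forces in N, time in s.
With the tool pointing down it reaches from about 0.25 to 0.775 m from the base axis. Payload 4 kg.
Tool frame: the origin (TCP) lies on the centre line of the jaws, within the pads' length; the fingertips stand 25 mm ahead of it and the grasp point (between the pads) lies 6 mm ahead of it; z points along the fingers, y is the line along which they close (so a half turn about z gives the same grasp; the last joint's range is limited). The gripper opens to 94 mm and grips with 3 to 60 N. Pads are 16 mm wide; open, the fingers measure 119 mm over their backs; the gripper's body (75 mm by 177 mm) begins 78 mm behind the grasp point.
Start: joints at [1.204, 0.087, 1.371, -0, 1.684, -0.103], TCP at [0.143, 0.531, 0.231] pointing down, gripper open.
Joint ranges: [-3.1, 3.1], [-0.76, 2.03], [0.27, 2.55], [-1.08, 4.22], [0.17, 2.65], [-2.57, 2.57]. Speed limits (rad/s): [2.79, 2.79, 3.14, 3.14, 3.14, 3.14].

## Interface

Orientations are given as [roll, pitch, yaw] about the fixed x, y, z axes, in that order (R = Rz(yaw) Ry(pitch) Rx(roll)).
In Python, from bench import robot, imaging gives the robot as it stands. The module is installed in compiled form; this text tells all that it offers.
- The arm moves only by the tool drive_tool, never from a script. Its argument "series" is a list of rows, each a list of 3 entries, a list of its own where there are three numbers: the finger opening in m, from 0 to 0.094, then the shift along the tool's x, y, z in m, then the turn, a rotation vector about the tool's x, y, z in rad. A call has 1 to 5 rows; each row is the pose to reach, as a shift and turn from the pose commanded when the call began, along the tool's axes at that moment; what a row does not reach only later rows make up. A row lasts 1/8 s, in which the tool goes at most 62.5 mm and 10.7 degrees, less where a joint would pass 70% of its speed; a pose out of reach is approached as far as the arm can. A call with a gripper value outside its range is refused whole. The fingers move at their own pace and stop on an object; the grip force is fixed at half the most. Time passes only in rows, so rows that repeat a pose let the fingers close. It gives the time, the measured TCP pose, the force, the opening and the grip force at its end, in the units of the state.
- robot.get_obs(): the state, without advancing time (a new reading comes with each control period).
- imaging.snapshot(name): name is "scene" or "side" or "wrist"; returns the picture (400x640x3 uint8, red, green, blue); there is no depth.
- imaging.get_calibration(name): a dict with "intrinsics" (3x3 intrinsics, pixels), "position" and "rotation" of the camera in the world. Camera axes: x right, y up, looking along -z (the intrinsics and any distortion apply to the point x, -y, -z); pixel columns grow to the right and rows downward; lengths in m; the calibration is good to about 2 mm. A picture is of the moment at which its call begins: read the wrist's pose just before it. get_calibration takes no time and is no camera call; for the wrist camera it gives the pose at the moment of the call.
- robot.close_job(): hands the job in; it is judged then, once.
The state is a dict: "time": time; "joint_positions": joint angles; "qvel": joint speeds; "joint_torque": joint torques, N m; "tool_pos": TCP position; "ee_rot": TCP orientation; "wrist_force": force on the tool from outside, world axes, zero at the start; "wrist_torque": the same for the moment, N m; "width": finger opening in m; "finger_force": force on a finger pad.
Only numpy, scipy, OpenCV 4.12 (cv2) and the standard library are available. Lean on these libraries where they do the work, as an engineer would, in place of code of your own. Each camera call takes 0.05 s, during which the arm holds its last target. There are 200 camera calls.

## Task

The heavy steel hatch of the grey sample well has to be opened with its lever, but a roll of film stands on it. With closed fingertips push the roll off the hatch, upright, onto the grey ledge on the far side of the hatch; then press the padded long end of the lever all the way down so that its short end raises the hatch. Finish while still holding the lever down and the hatch open; nothing may be picked up, the hatch itself must not be touched by the robot, and the beaker, bottles and timer standing round about stay where they are.

Things in the scene. Friction and masses are not known exactly. Their poses are not given: they have to be found in the camera images.
- well: fixed grey steel housing on a thin base plate. Origin on the bench under the lever's cross pin; x points away from the robot (turned up to 0.28 rad), y from lever to hatch, z up. Flat deck 90 mm high over x -55 to +135, y +70 to +200 mm; the hatch lies flush in it. The lever's fork (x within 28, y within 18 mm) ends at 100 mm height; a 36 mm stop post stands at x 0, y -150 mm
- ledge (a point): middle of the free part of the deck on the far (+x) side of the hatch, level with it: 92 mm along x (well x +43 to +135 mm), 130 mm along y (well y +70 to +200 mm), 90 mm above the bench
- hatch: heavy steel hatch, about 2.2 kg (varies), 82 mm along x, 83 mm along y, top flush with the deck (0.5 mm), no handle, hinged on its +y edge. Origin on the hinge line at well x 0, y +163, z +86.5 mm; axes as the well's when shut. Its tilt from level is the opening angle: 0 shut, about 0.33 rad with the lever on its stop (its -y edge rises). It falls shut when the lever is let go
- hatch_lip (a point): top of the free end of the lip, a tongue 36 mm wide and 8 mm thick that juts 42 mm from the hatch's -y edge towards the lever; the short end of the lever lies under it
- lever: loose steel bar, 22 x 8 mm, resting by its cross pin in the open slots of the fork. Origin on the pin, 85 mm above the bench; axes as the well's at rest, when the bar slopes 0.245 rad up towards its long end (-y). Short arm 66 mm (nose under the lip), long arm 176 mm to the pad's middle. Pressing the long end turns it about 0.54 rad about x until it meets the stop; this takes about 2 to 5 N
- lever_pad (a point): centre of the top face of the black rubber pad (40 x 44 x 10 mm) on the lever's long end, where to press; about 135 mm above the bench at rest, about 40 mm with the lever on its stop; it moves on an arc of radius 176 mm about the cross pin, in the well's y-z plane
- film_roll: white roll of film standing on end on the hatch, 52 mm across, 50 mm tall, about 0.12 kg. Origin at the centre of its underside, z up. It is clear of the hatch when its centre is at well x 70 mm or more. Push it low down, or it may tip
- beaker: small clear beaker with a pink filling, 50 mm wide, 58 mm tall, on the bench on the far side of the lever. Origin at the centre of its underside. Not to be moved
- dropper_bottle: small dropper bottle with a rubber bulb, 32 mm wide, 94 mm tall, on the bench beyond the long end of the lever. Origin at the centre of its underside. Not to be moved
- weighing_bottle: small glass weighing bottle with a lid, 37 mm wide, 51 mm tall, on the bench on the near side of the lever. Origin at the centre of its underside. Not to be moved
- timer: flat bench timer, 62 x 62 x 18 mm, on the bench in front of the housing. Origin at the centre of its underside. Not to be moved

How it is judged:
On the way, in this order (a step that is already met when the one before it is completed fails the run):
1. the roll stands upright on the ledge, clear of the hatch, with the hatch still shut (x of film_roll in the frame of well above 0.069 m and z of film_roll in the frame of well between 0.085 and 0.096 m and angle between film_roll's own z axis and vertical below 0.15 rad and linear speed of film_roll below 0.03 m/s and angle between hatch's own z axis and vertical below 0.05 rad), for 0.2 s.
2. the hatch is raised by the lever, the fingers pressing the lever down (angle between hatch's own z axis and vertical above 0.24 rad and contact force between the fingers and lever above 0.5 N and contact force between lever and hatch above 2 N), for 0.2 s.
At the end, for the whole second after the job is handed in: Fingers press the long end of the lever (over 0.5 N); its short end carries the hatch, still and open by over 0.24 rad (on the stop: about 0.33); the roll stands upright (within 0.15 rad), at rest, untouched, on the ledge, its centre over 69 mm from the lever's plane (all of step 2 and angular speed of hatch below 0.1 rad/s and x of film_roll in the frame of well above 0.069 m and z of film_roll in the frame of well between 0.085 and 0.096 m and angle between film_roll's own z axis and vertical below 0.15 rad and linear speed of film_roll below 0.03 m/s and contact force between the fingers and film_roll below 0.3 N); the arm keeps its last pose, push and grip.
It fails at once if the robot touches the hatch (contact force between any of the fingers, the arm and hatch above 1.5 N).
It fails at once if the hatch is raised while the roll stands on it (angle between hatch's own z axis and vertical above 0.12 rad and x of film_roll in the frame of well below 0.062 m).
It fails at once if the roll is lifted off the deck, tipped over or falls from it (z of film_roll in the frame of well above 0.106 m or angle between film_roll's own z axis and vertical above 0.6 rad or z of film_roll in the frame of well below 0.06 m).
It fails at once if the lever is lifted or pulled out of its fork (distance of lever from where it was at the start of the episode above 0.015 m).
It fails at once if the beaker, a bottle or the timer is moved from its place (distance of any of beaker, dropper_bottle, weighing_bottle, timer from where it was at the start of the episode above 0.025 m).
It also fails if it takes over 48 s, if anything falls off the work surface, if the arm or the gripper's body presses on something with over 40 N, if the wrist force passes 120 N, or if a joint passes its speed limit or range.

## Working session

There is one attempt and no reset: what is moved stays moved. The work goes in short steps, Python scripts to look and compute and a tool call to move; the robot and the scene stay as the last step left them, time stands still between calls to the robot, and variables do not carry over. Pictures are saved under pics/ and viewed, at most 10 in all, crops included, and the job is handed in when it is done.

Besides the shell and the picture viewer there is one more tool, called after "Call:" as name([rows], argument=value, ...), one row to a line, values as JSON. drive_tool: Moves the arm, as the interface text tells. Its arguments: {"type":"object","properties":{"series":{"type":"array"}},"required":["series"]}

```bash
mkdir -p pics
python3 - <<'E'
from bench import robot, imaging
import cv2
o=robot.get_obs(); print(o['time'],o['tool_pos'],o['ee_rot'],o['width'])
for n in ("scene","side"):
    im=imaging.snapshot(n); cv2.imwrite(f"pics/{n}0.png",im[:,:,::-1])
    print(n,imaging.get_calibration(n))
E
```

```text
0.0 [0.14326577 0.53050473 0.22932349] [-3.13942756e+00 -1.58135819e-04  2.87776957e+00] 0.0940162288464223
scene {'intrinsics': array([[488.628734  ,   0.        , 319.39117257],
       [  0.        , 488.628734  , 199.6963396 ],
       [  0.        ,   0.        ,   1.        ]]), 'position': array([-0.14961453, -0.3015931 ,  0.92452701]), 'rotation': array([ 0.75935368, -0.01515727, -1.11525157])}
side {'intrinsics': array([[485.35058582,   0.        , 319.97686454],
       [  0.        , 485.35058582, 202.68959745],
       [  0.        ,   0.        ,   1.        ]]), 'position': array([0.24568609, 0.88895578, 0.57049875]), 'rotation': array([ 1.12209329, -0.01294768, -2.79599733])}
```

View pics/scene0.png

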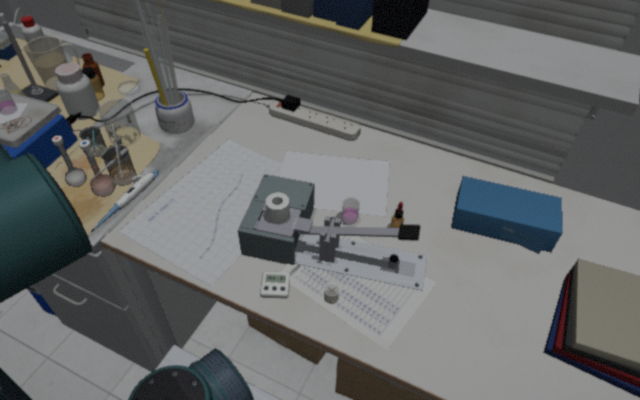

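View pics/side0.png

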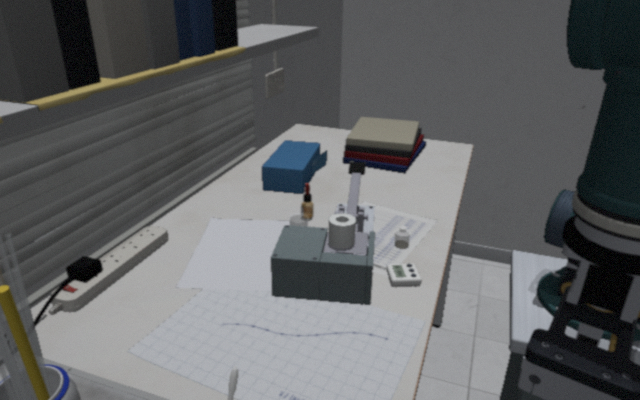

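Scene view: roll about (277,205), housing 240-315 x 177-262, pad (409,232), beaker (350,211), dropper (398,215), weighing bottle (332,294), timer (275,284). Side view: roll (342,232), deck (275-375, 228-260), pad (357,168). Next, enlarged crops for corners.

Run:
```python
import cv2
a=cv2.imread('pics/scene0.png')[165:310,230:430]; b=cv2.imread('pics/side0.png')[155:305,260:440]
cv2.imwrite('pics/scene1.png',cv2.resize(a,None,fx=4,fy=4,interpolation=cv2.INTER_CUBIC))
cv2.imwrite('pics/side1.png',cv2.resize(b,None,fx=4,fy=4,interpolation=cv2.INTER_CUBIC))
```

```text
(no output)
```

View pics/scene1.png

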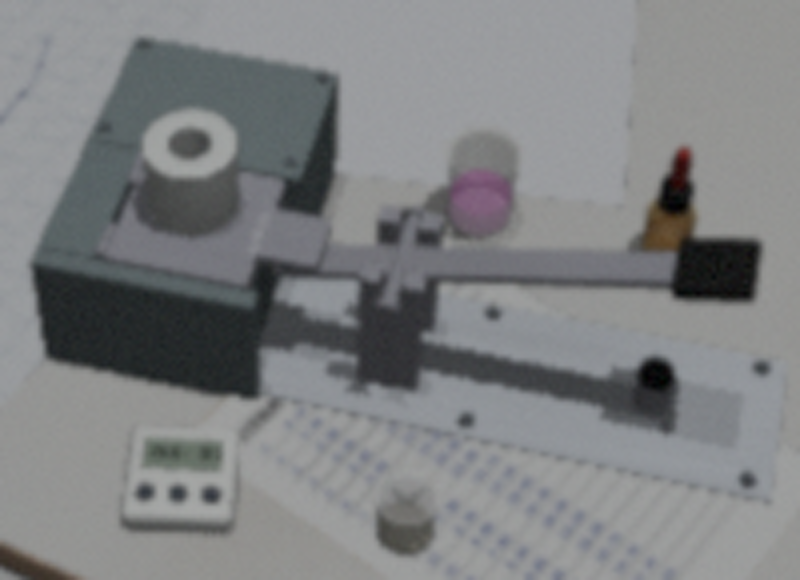

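View pics/side1.png

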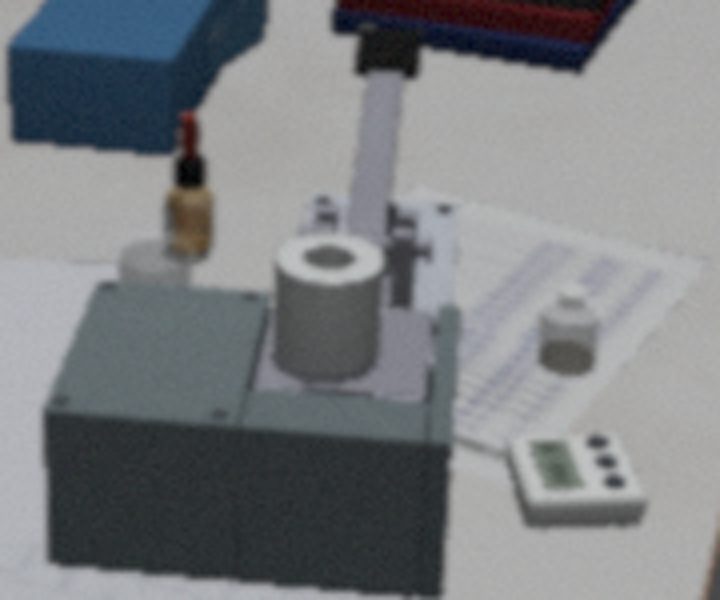

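The crops show the deck corners (scene crop: (136,42), (336,74), (36,262), (258,302)), the roll's top (190,147), the pad (718,268), and the same items in the side view. Nothing stands on the ledge.

```bash
cat > h.py <<'E'
import numpy as np
from bench import robot, imaging
from scipy.spatial.transform import Rotation as R
def ray(n,uv,z,cal=None):
    c=cal or imaging.get_calibration(n); K=c['intrinsics']
    d=np.linalg.inv(K)@[uv[0],uv[1],1]; d=R.from_euler('xyz',c['rotation']).apply([d[0],-d[1],-d[2]])
    p=c['position']; return p+d*(z-p[2])/d[2]
def fit(W,L):
    W=W[:,:2];L=L[:,:2];w=W-W.mean(0);l=L-L.mean(0)
    a=np.arctan2((l[:,0]*w[:,1]-l[:,1]*w[:,0]).sum(),(l*w).sum())
    M=np.array([[np.cos(a),-np.sin(a)],[np.sin(a),np.cos(a)]]); t=W.mean(0)-M@L.mean(0)
    return a,M,t,W-(L@M.T+t)
E
python3 - <<'E'
from h import *
np.set_printoptions(precision=4,suppress=True)
S=lambda u,v:(u/4+230-.4,v/4+165-.4)
D=lambda u,v:(u/4+260-.4,v/4+155-.4)
L=np.array([[.135,.2],[.135,.07],[-.055,.2],[-.055,.07]])
A=np.array([ray('scene',S(*p),.09) for p in [(136,42),(336,74),(36,262),(258,302)]])
B=np.array([ray('side',D(*p),.09) for p in [(48,412),(100,285),(448,445),(458,308)]])
for X in (A,B,(A+B)/2):
    a,M,t,r=fit(X,L); print(a,t); print(r*1000)
print(M)
for n,f,items in (('scene',S,[('roll',190,147,.14),('pad',718,268,.135),('beakerbase',482,215,.005),('drop',665,245,.0),('weigh',404,540,0),('timer',180,478,.018)]),('side',D,[('roll',330,259,.14),('weigh',568,365,0),('drop',190,250,0),('timer',578,475,.018)])):
    for k,u,v,z in items:
        p=ray(n,f(u,v),z); print(n,k,p[:2],M.T@(p[:2]-t)*1000)
E
```

```text
0.23268303615838765 [ 0.499  -0.0272]
[[-4.0932 -3.3908]
 [-3.2497  0.6076]
 [ 3.4471 -0.3159]
 [ 3.8958  3.0991]]
0.22173345883251197 [ 0.4963 -0.0219]
[[-1.9921 -3.0891]
 [-3.8     2.4821]
 [ 3.8121 -0.4539]
 [ 1.98    1.061 ]]
0.22719068407487725 [ 0.4977 -0.0245]
[[-3.0453 -3.2399]
 [-3.5257  1.5474]
 [ 3.6305 -0.3874]
 [ 2.9406  2.0799]]
[[ 0.9743 -0.2252]
 [ 0.2252  0.9743]]
scene roll [0.4777 0.0963] [  7.8004 122.1953]
scene pad [ 0.5311 -0.1918] [  -5.0743 -170.4854]
scene beakerbase [ 0.6174 -0.0271] [116.0846 -29.4572]
scene drop [ 0.6503 -0.1374] [ 123.3286 -144.3224]
scene weigh [ 0.3854 -0.0824] [-122.3597  -31.0484]
scene timer [0.3554 0.04  ] [-124.035    94.9147]
side roll [0.4791 0.0994] [  9.8334 124.9146]
side weigh [ 0.388  -0.0818] [-119.6915  -31.0434]
side drop [ 0.6421 -0.1368] [ 115.4149 -141.9441]
side timer [0.3575 0.0548] [-118.6709  108.8978]
```

Call:
drive_tool([
  [0.0,[-0.038,-0.036,0],[0,0,-0.05]],
  [0.0,[-0.077,-0.072,0],[0,0,-0.1]],
  [0.0,[-0.115,-0.108,0],[0,0,-0.15]],
  [0.0,[-0.154,-0.144,0],[0,0,-0.2]],
  [0.0,[-0.192,-0.18,0],[0,0,-0.245]],
])

```text
time: 0.72
tool_pos: [0.2823, 0.3055, 0.23]
ee_rot: [-3.141, -0.0, 3.125]
wrist_force: [0.4, -0.5, -0.4]
width: 0.0474
finger_force: 0.0
```

Call:
drive_tool([
  [0.0,[-0.029,-0.044,0],[0,0,-0.05]],
  [0.0,[-0.057,-0.088,0],[0,0,-0.1]],
  [0.0,[-0.086,-0.132,0],[0,0,-0.15]],
  [0.0,[-0.115,-0.176,0],[0,0,-0.2]],
  [0.0,[-0.143,-0.219,0],[0,0,-0.245]],
])

```text
time: 1.35
tool_pos: [0.4212, 0.0838, 0.2301]
ee_rot: [3.141, -0.0, -2.914]
wrist_force: [0.5, -0.3, -0.2]
width: 0.0008
finger_force: 0.0
```

Call:
drive_tool([
  [0.0,[0,0,0],[0,0,0]],
  [0.0,[0,0,0],[0,0,0]],
])

```text
time: 1.6
tool_pos: [0.4203, 0.0857, 0.23]
ee_rot: [3.141, -0.001, -2.916]
wrist_force: [0.3, -0.7, -0.6]
width: 0.0007
finger_force: 0.0
```

Run:
```python
from h import *
import cv2
o=robot.get_obs(); print(o['time'],o['tool_pos'],o['ee_rot'],o['width'])
im=imaging.snapshot('side');c=imaging.get_calibration('wrist');w=imaging.snapshot('wrist')
print(c)
cv2.imwrite('pics/two.png',np.hstack([cv2.resize(im[155:305,260:440],None,fx=2,fy=2),cv2.resize(w,(480,300))])[:,:,::-1])
```

```text
1.6 [0.42028509 0.08574119 0.23001605] [ 3.14067072e+00 -1.10714532e-03 -2.91607976e+00] 0.0006664423886081375
{'intrinsics': array([[342.40362594,   0.        , 320.09318812],
       [  0.        , 342.40362594, 203.68425131],
       [  0.        ,   0.        ,   1.        ]]), 'position': array([0.34010318, 0.06678173, 0.38375177]), 'rotation': array([-2.81840443e-01, -1.22902301e-03,  1.79676369e+00])}
```

View pics/two.png

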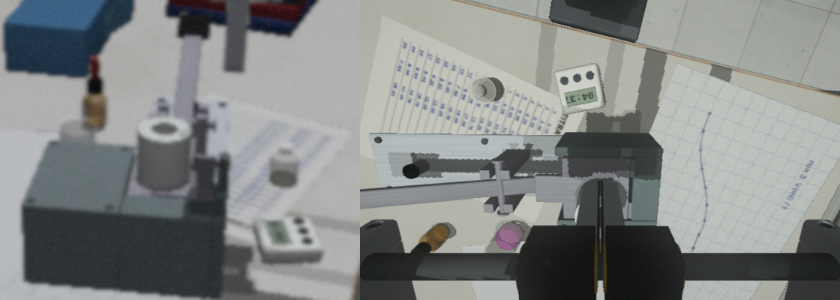

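The side view shows the closed fingers on the near side of the roll (tip about (203,200) in the crop), in line with it. Lateral error is about 1 mm. Now I descend and push.

Call:
drive_tool([
  [0.0,[0,-0.001,0.035],[0,0,0]],
  [0.0,[0,-0.001,0.07],[0,0,0]],
  [0.0,[0,-0.001,0.095],[0,0,0]],
  [0.0,[0,-0.001,0.103],[0,0,0]],
  [0.0,[0,-0.001,0.103],[0,0,0]],
])

```text
time: 2.33
tool_pos: [0.4207, 0.0852, 0.1277]
ee_rot: [3.141, -0.0, -2.914]
wrist_force: [0.3, 0.7, -0.2]
width: 0.0
finger_force: 0.0
```

Call:
drive_tool([
  [0.0,[-0.006,0,0],[0,0,0]],
  [0.0,[-0.012,0,0],[0,0,0]],
  [0.0,[-0.018,0,0],[0,0,0]],
  [0.0,[-0.024,0,0],[0,0,0]],
  [0.0,[-0.03,0,0],[0,0,0]],
])

```text
time: 2.95
tool_pos: [0.4504, 0.0913, 0.1274]
ee_rot: [3.141, -0.001, -2.915]
wrist_force: [-1.6, -1.0, 0.3]
width: 0.0008
finger_force: 0.5
```

Call:
drive_tool([
  [0.0,[-0.005,0,0],[0,0,0]],
  [0.0,[-0.01,0,0],[0,0,0]],
  [0.0,[-0.015,0,0],[0,0,0]],
  [0.0,[-0.02,0,0],[0,0,0]],
  [0.0,[-0.025,0,0],[0,0,0]],
])

```text
time: 3.58
tool_pos: [0.4748, 0.0969, 0.1275]
ee_rot: [3.141, 0.0, -2.915]
wrist_force: [-1.1, -0.8, -0.5]
width: 0.0006
finger_force: 0.4
```

Run:
```python
from h import *
import cv2
o=robot.get_obs(); p=o['tool_pos']; M=np.array([[.9743,-.2252],[.2252,.9743]]);print(o['time'],p,M.T@(p[:2]-[.4977,-.0245]),o['wrist_force'])
a=imaging.snapshot('side')[155:305,260:440];b=imaging.snapshot('scene')[165:290,230:380]
cv2.imwrite('pics/three.png',np.hstack([cv2.resize(a,(396,330),interpolation=2),cv2.resize(b,(396,330),interpolation=2)])[:,:,::-1])
```

```text
3.575 [0.47484468 0.0969374  0.12745879] [0.00507977 0.12346348] [-1.14549153 -0.79168833 -0.50136405]
```

View pics/three.png

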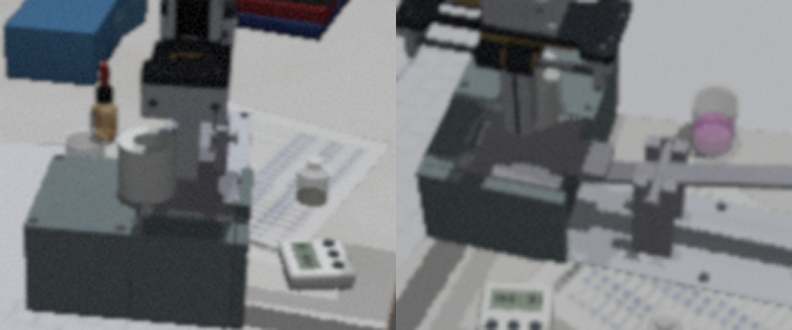

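Side view: the roll (150,160) is upright in front of the fingers and has moved about 30 mm towards the ledge. I continue the push.

Call:
drive_tool([
  [0.0,[-0.005,0,0],[0,0,0]],
  [0.0,[-0.01,0,0],[0,0,0]],
  [0.0,[-0.015,0,0],[0,0,0]],
  [0.0,[-0.02,0,0],[0,0,0]],
  [0.0,[-0.025,0,0],[0,0,0]],
])

```text
time: 4.3
tool_pos: [0.4992, 0.1026, 0.1275]
ee_rot: [3.142, -0.0, -2.915]
wrist_force: [-1.2, -0.4, 0.3]
width: 0.0005
finger_force: 0.4
```

Call:
drive_tool([
  [0.0,[-0.005,0,0],[0,0,0]],
  [0.0,[-0.01,0,0],[0,0,0]],
  [0.0,[-0.015,0,0],[0,0,0]],
  [0.0,[-0.02,0,0],[0,0,0]],
  [0.0,[-0.022,0,0],[0,0,0]],
])

```text
time: 4.92
tool_pos: [0.5206, 0.1075, 0.1274]
ee_rot: [3.141, -0.0, -2.915]
wrist_force: [-0.7, 0.2, 0.4]
width: 0.0005
finger_force: 0.5
```

Call:
drive_tool([
  [0.0,[0.004,0,0],[0,0,0]],
  [0.0,[0.012,0,0],[0,0,0]],
  [0.0,[0.02,0,-0.03],[0,0,0]],
  [0.0,[0.02,0,-0.06],[0,0,0]],
  [0.0,[0.02,0,-0.09],[0,0,0]],
])

```text
time: 5.55
tool_pos: [0.5001, 0.1028, 0.2185]
ee_rot: [3.142, 0.0, -2.915]
wrist_force: [-0.3, 0.5, -0.5]
width: 0.0008
finger_force: 0.0
```

Run:
```python
from h import *
import cv2
o=robot.get_obs(); p=o['tool_pos']; M=np.array([[.9743,-.2252],[.2252,.9743]]);t=np.array([.4977,-.0245]);print(o['time'],p,M.T@(p[:2]-t),o['ee_rot'])
a=imaging.snapshot('side')[155:305,260:440];b=imaging.snapshot('scene')[165:290,230:380]
cv2.imwrite('pics/four.png',np.hstack([cv2.resize(a,(396,330),interpolation=2),cv2.resize(b,(396,330),interpolation=2)])[:,:,::-1])
tx=np.array([np.cos(o['ee_rot'][2]),np.sin(o['ee_rot'][2])]);ty=np.array([tx[1],-tx[0]])
q=t+M@[0,-.170]; print(q,(q-p[:2])@tx,(q-p[:2])@ty)
```

```text
5.55 [0.50008568 0.10280126 0.21848257] [0.03099261 0.12349236] [ 3.14151066e+00  2.59329256e-04 -2.91543216e+00]
[ 0.535984 -0.190131] 0.03070222770191109 -0.2935223497205439
```

View pics/four.png

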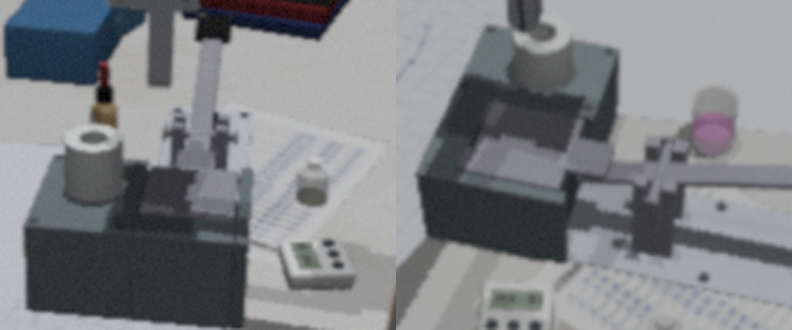

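The roll stands upright on the ledge (side (93,160), scene (543,50)), and the whole hatch is clear. I move over the pad.

Call:
drive_tool([
  [0.0,[0.006,-0.05,0],[0,0,0]],
  [0.0,[0.012,-0.1,0],[0,0,0]],
  [0.0,[0.018,-0.15,0],[0,0,0]],
  [0.0,[0.024,-0.2,0],[0,0,0]],
  [0.0,[0.028,-0.25,0],[0,0,0]],
])

```text
time: 6.28
tool_pos: [0.5288, -0.1483, 0.2158]
ee_rot: [3.14, -0.001, -2.915]
wrist_force: [0.3, -0.1, -0.1]
width: 0.0009
finger_force: 0.0
```

Call:
drive_tool([
  [0.0,[0.003,-0.03,0],[0,0,0]],
  [0.0,[0.003,-0.0435,0],[0,0,0]],
  [0.0,[0.003,-0.0435,0.02],[0,0,0]],
  [0.0,[0.003,-0.0435,0.02],[0,0,0]],
])

```text
time: 6.78
tool_pos: [0.5353, -0.1888, 0.1949]
ee_rot: [3.138, -0.004, -2.915]
wrist_force: [0.2, 0.4, 0.7]
width: 0.0002
finger_force: 0.0
```

Run:
```python
from h import *
import cv2
o=robot.get_obs(); p=o['tool_pos']; M=np.array([[.9743,-.2252],[.2252,.9743]]);t=np.array([.4977,-.0245]);print(o['time'],p,M.T@(p[:2]-t),o['ee_rot'])
for n,uv in (('scene',(285.3,179)),('side',(301.9,216.9))): print('roll',M.T@(ray(n,uv,.14)[:2]-t))
a=imaging.snapshot('side')[110:260,290:440];b=imaging.snapshot('scene')[165:315,290:440]
cv2.imwrite('pics/five.png',np.hstack([cv2.resize(a,(396,396),interpolation=2),cv2.resize(b,(396,396),interpolation=2)])[:,:,::-1])
```

```text
6.775 [ 0.53525118 -0.18882208  0.19485738] [-0.00041922 -0.16855553] [ 3.13797267 -0.00371673 -2.91476291]
roll [0.08017485 0.12395807]
roll [0.08730937 0.12579727]
```

View pics/five.png

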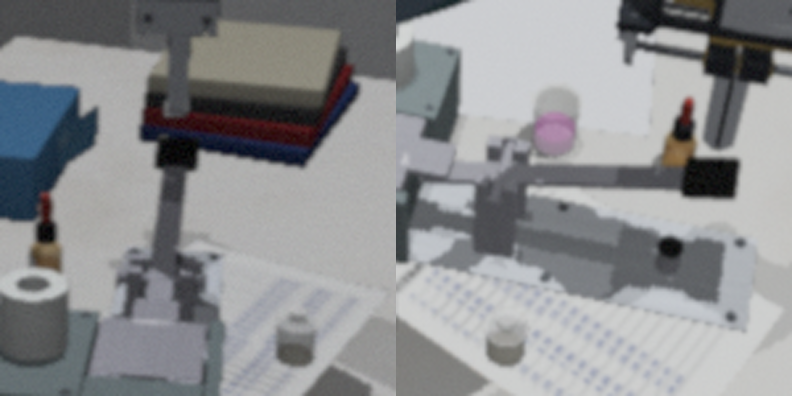

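Tip (177,112) and pad (178,152) line up in the side view, and the scene view agrees. The roll is at x of about 84 mm. Now I press.

Call:
drive_tool([
  [0.0,[0,-0.001,0.03],[0,0,0]],
  [0.0,[0,-0.002,0.045],[0,0,0]],
  [0.0,[0,-0.003,0.06],[0,0,0]],
  [0.0,[0,-0.005,0.075],[0,0,0]],
  [0.0,[0,-0.006,0.09],[0,0,0]],
])

```text
time: 7.5
tool_pos: [0.5385, -0.1966, 0.1076]
ee_rot: [-3.14, 0.002, -2.916]
wrist_force: [1.7, -3.1, 4.5]
width: 0.0007
finger_force: 2.4
```

Call:
drive_tool([
  [0.0,[0,0,0.01],[0,0,0]],
  [0.0,[0,0.001,0.02],[0,0,0]],
  [0.0,[0,0.002,0.028],[0,0,0]],
  [0.0,[0,0.002,0.032],[0,0,0]],
  [0.0,[0,0.002,0.034],[0,0,0]],
])

```text
time: 8.12
tool_pos: [0.5371, -0.193, 0.0731]
ee_rot: [3.139, -0.0, -2.915]
wrist_force: [0.8, 0.3, 4.3]
width: 0.0007
finger_force: 2.1
```

Call:
drive_tool([
  [0.0,[0,0,0.002],[0,0,0]],
  [0.0,[0,0,0.004],[0,0,0]],
  [0.0,[0,0,0.006],[0,0,0]],
])

```text
time: 8.5
tool_pos: [0.5374, -0.1929, 0.069]
ee_rot: [3.14, 0.0, -2.915]
wrist_force: [-3.6, 4.8, 16.5]
width: 0.0008
finger_force: 7.0
```

Call:
drive_tool([
  [0.0,[0,0,0.001],[0,0,0]],
  [0.0,[0,0,0.002],[0,0,0]],
])

```text
time: 8.75
tool_pos: [0.5374, -0.1929, 0.0688]
ee_rot: [3.14, 0.001, -2.915]
wrist_force: [-5.6, 5.2, 20.4]
width: 0.0003
finger_force: 8.8
```

On the stop, with a 20 N press. I settle, then check.

Call:
drive_tool([
  [0.0,[0,0,0],[0,0,0]],
  [0.0,[0,0,0],[0,0,0]],
  [0.0,[0,0,0],[0,0,0]],
  [0.0,[0,0,0],[0,0,0]],
  [0.0,[0,0,0],[0,0,0]],
])

```text
time: 9.38
tool_pos: [0.5374, -0.1929, 0.0689]
ee_rot: [3.14, 0.001, -2.915]
wrist_force: [-5.9, 3.9, 18.3]
width: 0.0004
finger_force: 7.7
```

Run:
```python
from h import *
import cv2
a=imaging.snapshot('side')[155:305,260:440];b=imaging.snapshot('scene')[165:290,230:430]
cv2.imwrite('pics/six.png',np.hstack([cv2.resize(a,(390,325),interpolation=2),cv2.resize(b,(400,325),interpolation=2)])[:,:,::-1])
```

```text
(no output)
```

View pics/six.png

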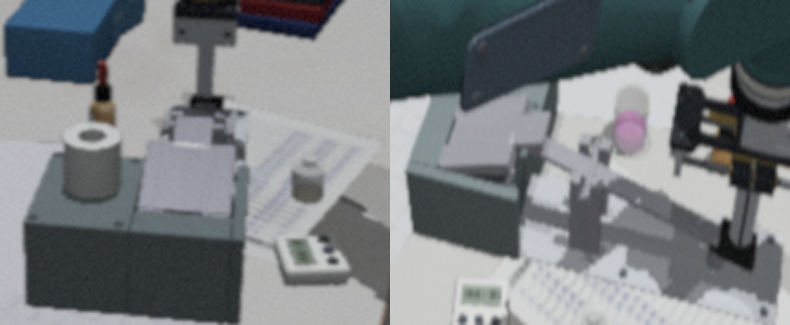

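The hatch is raised (side (188,175)), the roll is upright on the ledge (92,160), and the fingers hold the pad down. I hand the job in.

```bash
python3 -c "
from bench import robot
print(robot.close_job())"
```

```text
the job is handed in; nothing more can be done
None
```

The roll stands upright on the ledge and the lever is held on its stop with about 18 N, keeping the hatch open; the job was handed in shortly after 9.4 s on the robot's clock, and no verdict was returned.

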